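# Collar a post, then raise it level with its mate and hold it for locking

## Task

Two post holders are bolted to the table, and their posts must stand equally high to carry a rail. Slip the loose post collar that fits over the bare, fully lowered post so that it lies flat on that holder's rim; then draw the post straight up, partway out of its holder and without wrenching it sideways, until its top is level with the top of the post already set in the other holder. Finish still gripping the post at that height, so that I can tighten the screws, and leave the other things alone.

Things in the scene. Friction and masses are not known exactly. Their poses are not given: they have to be found in the camera images.
- holder: black post holder bolted to the table with two cap screws; the one whose post has no collar yet. Upright barrel 26 mm across and 65 mm high over a slotted base 70 mm (its x) by 32 mm (its y), 8 mm thick; a knurled steel thumbscrew sticks out of the barrel along its -y to 28 mm from the axis, 47 mm up (slack, it does not grip the post). Origin on the bore's axis at the table; z up. The bore is vertical, 13.8 mm wide, open at the top, its floor 8 mm above the table
- holder_mouth (a point): centre of the bore's mouth, on the holder's flat top rim, 65 mm above the table; the collar shall lie on this rim
- post_centre (a point): centre of the bare steel post standing loose in the holder's bore: a smooth rod 12.7 mm across and 100 mm long, about 0.15 kg, nothing but slight friction holds it in the bore. z runs along it, upward. At the start it stands on the bore's floor, so that its lowest 57 mm are in the bore and 43 mm stand out above the rim (30 mm above the collar, once that is on)
- post_top (a point): centre of the bare post's top end, 50 mm above its centre
- set_post_top (a point): centre of the top end of the other post, which is already set and locked, with its collar on, in the second bolted holder (same holder, same post; fixed). It stands 16 to 30 mm higher than the bare post does at the start: this is the height to match
- collar_centre (a point): centre (half-way up) of the loose post collar that fits the post: a dark steel ring lying flat on the table, 28 mm across, 13 mm high, with a through bore 15 mm wide, chamfered 2 mm at both ends, 40 g; a steel thumbscrew sticks out along its -y to 24 mm from the centre, so grip it across its x. z is the bore's axis; either face may be up
- mini_collar: a smaller ring of the same kind, 18 mm across, 10 mm high, with a 7 mm bore: for thin posts, it does not fit; a bystander. Origin at the centre of its underside
- fork: black clamping fork 25 x 60 x 16 mm lying on the table, a bystander. Origin at the centre of its underside
- hex_key: hex key 40 x 174 x 7 mm lying on the table, a bystander. Origin at the centre of its underside
- objective_can: screw-top objective can 37 mm across, 58 mm high, standing on the table, a bystander. Origin at the centre of its underside

How it is judged:
By the outcome, as a careful person would: the job done as asked, in the order asked, and still so for the second after the job is handed in, while the arm keeps its last pose, push and grip.
It also fails if it takes over 48 s, if anything falls off the work surface, if the arm or the gripper's body presses on something with over 40 N, if the wrist force passes 120 N, or if a joint passes its speed limit or range.

## Robot

A 6-joint arm with a two-finger parallel gripper is mounted at the origin on a cart in front of the work surface, level with it; the furniture and walls round the work are solid. World frame = base frame: x ahead of the robot, y to its left, z up, the work surface at z = 0. Lengths are in m, angles in rad, forces in N, time in s.
With the tool pointing down it reaches from about 0.35 to 0.725 m from the base axis. Payload 4.3 kg.
Tool frame: the origin (TCP) lies midway between the tips of the shut fingers; the grasp point (between the pads) lies env.grip_point_offset behind it (env.grip_point_offset is the distance from the TCP to the grasp point, in m); z points along the fingers, y is the line along which they close (so a half turn about z gives the same grasp; the last joint's range is limited). The gripper opens to 85 mm and grips with 20 to 120 N. Pads are 22 mm wide; open, the fingers measure 114 mm over their backs; the gripper's body (76 mm by 85 mm) begins 54 mm behind the grasp point. The pads swing forward as they close: fully open they stand 13 mm farther back than shut.
Start: joints at [-1.22, 0.377, 0.081, 1.274, 0, 1.46], TCP at [0.256, -0.515, 0.231] pointing down, gripper open.
Joint ranges: [-2.72, 2.72], [-0.84, 1.66], [-1.02, 1.22], [-1.77, 2.12], [-1.37, 1.28], [-3.14, 3.14]. Speed limits (rad/s): [2.57, 2.57, 3.14, 3.14, 3.14, 3.14].

## Interface

Orientations are given as a unit quaternion [x, y, z, w].
In Python, from plant import env gives the robot as it stands.
- The arm moves only by the tool apply_moves, never from a script. Its arguments are lists of equal length, an entry for each row: "fingers": the finger opening in cm, from 0 to 8.54; "offset": the shift along the tool's x, y, z in cm, a list of three; "turn": the turn, a rotation vector about the tool's x, y, z in degrees, a list of three. In form: {"fingers": [fingers, ...], "offset": [[dx, dy, dz], ...], "turn": [[wx, wy, wz], ...]}. A call has 1 to 12 rows; each row shifts and turns the commanded pose from where the row before left it, along the tool's axes as they then stand; what a row does not reach is not made up. A row lasts 1/10 s, in which the tool goes at most 50 mm and 8.59 degrees, less where a joint would pass 70% of its speed; a pose out of reach is approached as far as the arm can. A call with a gripper value outside its range is refused whole. The fingers move at their own pace and stop on an object; "squeeze" is the grip in N (left out, the last holds). Time passes only in rows, so rows that do not move let the fingers close. It gives the time, the measured TCP pose, the force, the opening and the grip force at its end, in the units of the state.
- env.observe(): the state, without advancing time (a new reading comes with each control period).
- env.camera(name): name is "scene" or "top" or "wrist"; returns the picture (400x640x3 uint8, red, green, blue); there is no depth.
- env.calibration(name): a dict with "fov_y" (degrees; the focal length in pixels is half the picture's height over the tangent of half this angle, whatever the lens; pixels are square), "cx", "cy" (the principal point, pixels), "dist" ([k1, k2, p1, p2, k3] as OpenCV has them; the pictures are not rectified), "rvec" (rotation vector, rad) and "tvec" (3), from world to camera coordinates, as OpenCV has them. Camera axes: x right, y down, z forward; pixel columns grow to the right and rows downward; lengths in m; the calibration is good to about 2 mm. A picture is of the moment at which its call begins: read the wrist's pose just before it. calibration takes no time and is no camera call; for the wrist camera it gives the pose at the moment of the call.
- env.sign_off(): hands the job in; it is judged then, once.
The state is a dict: "time": time; "joints": joint angles; "joint_velocities": joint speeds; "joint_efforts": joint torques, N m; "ee_pos": TCP position; "tcp_rot": TCP orientation; "wrist_force": force on the tool from outside, world axes, zero at the start; "moment": the same for the moment, N m; "opening": finger opening in m; "grasp_force": force on a finger pad.
Only numpy, scipy, OpenCV 4.12 (cv2) and the standard library are available. Lean on these libraries where they do the work, as an engineer would, in place of code of your own. Each camera call takes 0.05 s, during which the arm holds its last target. There are 200 camera calls.

## Working session

There is one attempt and no reset: what is moved stays moved. The work goes in short steps, Python scripts to look and compute and a tool call to move; the robot and the scene stay as the last step left them, time stands still between calls to the robot, and variables do not carry over. Pictures are saved under pics/ and viewed, at most 10 in all, crops included, and the job is handed in when it is done.

Besides the shell and the picture viewer there is one more tool, called after "Emit:" as a command line: name --argument value ..., lists and objects as JSON in quotes. apply_moves: Moves the arm, as the interface text tells. Its arguments: {"type":"object","properties":{"fingers":{"type":"array","items":{"type":"number"}},"offset":{"type":"array","items":{"type":"array","items":{"type":"number"}}},"turn":{"type":"array","items":{"type":"array","items":{"type":"number"}}},"squeeze":{"type":"number"}},"required":["fingers","offset","turn"]}

```bash
mkdir -p pics; cat > h.py <<'E'
import numpy as np, cv2
from plant import env
from scipy.spatial.transform import Rotation as R
def K(c):
    f=200/np.tan(np.radians(c['fov_y'])/2); return np.array([[f,0,c['cx']],[0,f,c['cy']],[0,0,1.]])
def ray(c,px):
    u=cv2.undistortPoints(np.array([[px]],float),K(c),np.array(c['dist'],float))[0,0]
    Rm=cv2.Rodrigues(np.array(c['rvec'],float))[0]; t=np.array(c['tvec'],float).ravel()
    return -Rm.T@t, Rm.T@np.array([u[0],u[1],1])
def atz(c,px,z):
    o,d=ray(c,px); return o+d*(z-o[2])/d[2]
def proj(c,P):
    return cv2.projectPoints(np.array(P,float).reshape(-1,1,3),np.array(c['rvec'],float),np.array(c['tvec'],float),K(c),np.array(c['dist'],float))[0][:,0]
def tri(obs):
    A=0;b=0
    for c,p in obs:
        o,d=ray(c,p); d=d/np.linalg.norm(d); M=np.eye(3)-np.outer(d,d); A=A+M; b=b+M@o
    return np.linalg.solve(A,b)
def snap(n,f):
    c=env.calibration(n); im=env.camera(n); cv2.imwrite('pics/'+f,im[:,:,::-1]); return c,im
E
python3 - <<'E'
from h import *
import json
for n in('top','scene'):
    c,im=snap(n,n+'0.png'); print(n,c)
print(env.grip_point_offset, env.observe())
E
```

```text
top {'fov_y': 50.44634286509436, 'cx': 326.4282408252937, 'cy': 206.24878026118012, 'dist': array([-0.00071575,  0.        ,  0.        ,  0.        ,  0.        ]), 'rvec': array([ 2.13169868, -2.18625827,  0.16565243]), 'tvec': array([-0.07704811,  0.5933233 ,  0.94711487])}
scene {'fov_y': 44.00412594349682, 'cx': 314.93066205514884, 'cy': 203.97049248900572, 'dist': array([-0.10621828,  0.        ,  0.        ,  0.        ,  0.        ]), 'rvec': array([ 1.02116961, -2.5454651 ,  0.89681743]), 'tvec': array([0.35221359, 0.39767056, 1.03428708])}
0.0187 {'time': 0.1, 'joints': array([-1.22029222e+00,  3.78004408e-01,  7.98085736e-02,  1.27442459e+00,
       -1.73051434e-05,  1.46047581e+00]), 'joint_velocities': array([-0.00044753, -0.00158946,  0.00409342,  0.00114766, -0.00031647,
       -0.00014758]), 'joint_efforts': array([ 1.30408640e-03, -4.64695573e+01,  2.70580834e+01,  1.20572664e-02,
       -8.39066433e-05,  5.94689098e-07]), 'ee_pos': array([ 0.25548556, -0.51447905,  0.23046511]), 'tcp_rot': array([ 9.73571908e-01,  2.28378871e-01, -1.17856625e-04, -9.04442298e-04]), 'wrist_force': array([-0.43024   ,  0.32180492,  1.46036789]), 'moment': array([-0.02148573, -0.01916774,  0.05405628]), 'grasp_force': 0.0, 'opening': 0.08550375706225259}
```

View pics/top0.png

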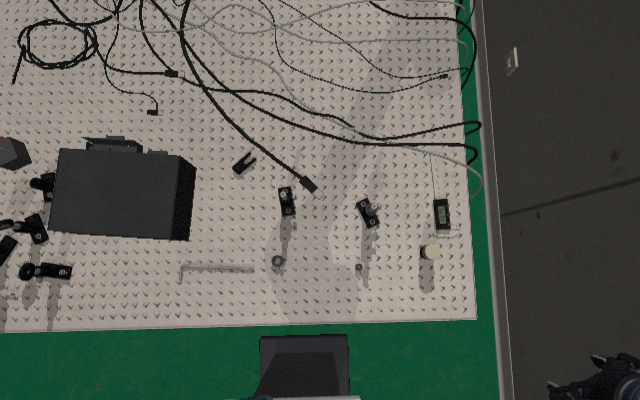

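View pics/scene0.png

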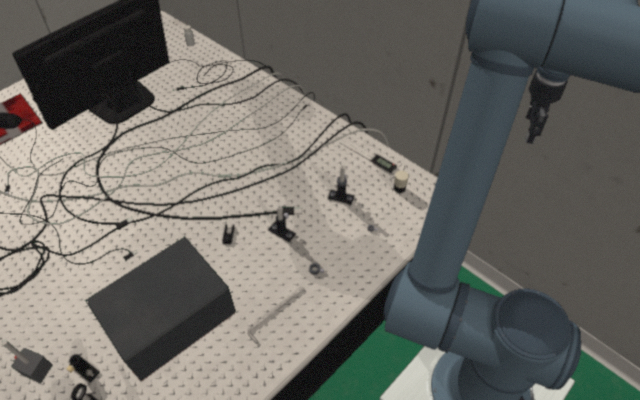

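The top view shows two holders near (287,201) and (368,212), the large ring at (278,261) and the small ring at (359,267). I'll enlarge the crops.

```bash
python3 - <<'E'
from h import *
a=cv2.imread('pics/top0.png'); b=cv2.imread('pics/scene0.png')
A=cv2.resize(a[180:280,260:390],None,fx=6,fy=6,interpolation=cv2.INTER_CUBIC)[:, :780]
B=cv2.resize(b[160:290,260:390],None,fx=4.6,fy=4.6,interpolation=cv2.INTER_CUBIC)
cv2.imwrite('pics/ca.png',A);cv2.imwrite('pics/cb.png',B)
c=env.calibration('top')
for p in [(287,201),(368,212),(278,261),(359,267)]: print(p,atz(c,p,0.0065),atz(c,p,.108))
E
```

```text
(287, 201) [0.61095324 0.00198482 0.0065    ] [ 0.59560347 -0.00553881  0.108     ]
(368, 212) [ 0.5794931  -0.19242653  0.0065    ] [ 0.56729437 -0.18047797  0.108     ]
(278, 261) [0.46810079 0.02519615 0.0065    ] [0.46705909 0.01534768 0.108     ]
(359, 267) [ 0.44900538 -0.16591014  0.0065    ] [ 0.44987626 -0.15661746  0.108     ]
```

View pics/ca.png

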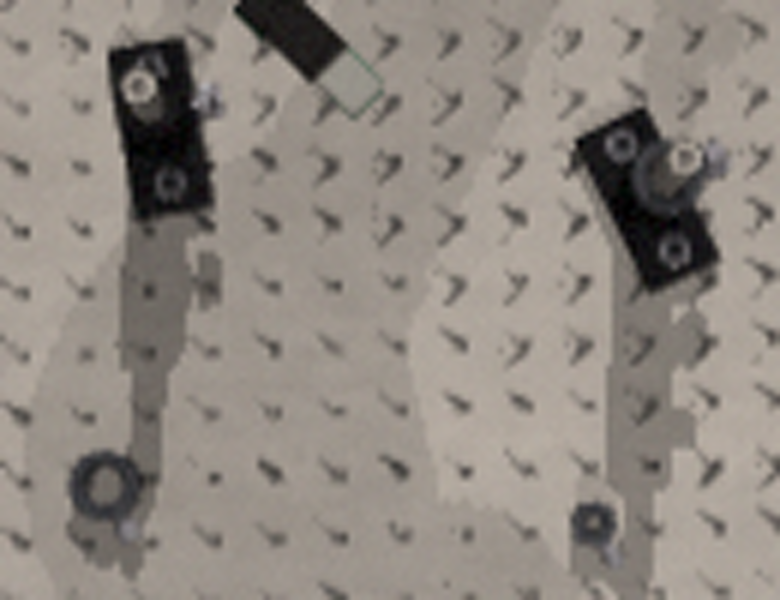

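View pics/cb.png

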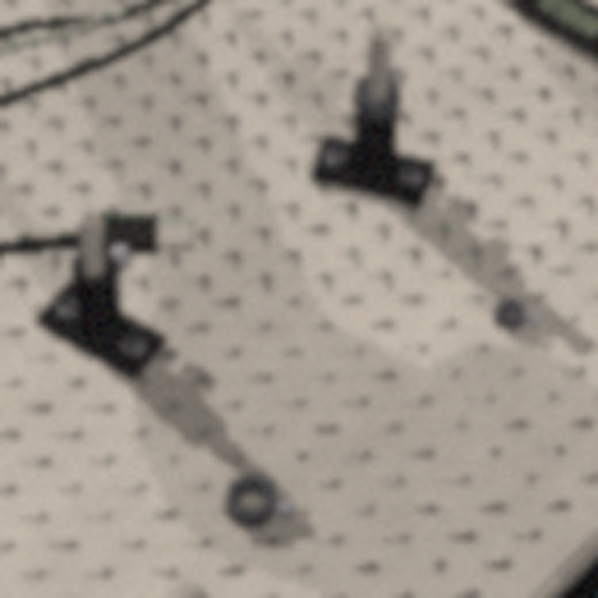

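```bash
python3 - <<'E'
from h import *
ct=env.calibration('top'); cs=env.calibration('scene'); cw=env.calibration('wrist')
print('bare',tri([(ct,(283,194.5)),(cs,(280.2,207.4))]),atz(ct,(283,194.5),.108),atz(cs,(280.2,207.4),.108))
print('set',tri([(ct,(374.2,206.2)),(cs,(342.2,168))]))
print('collar',atz(ct,(277.5,261),.0065),atz(cs,(314.8,268.8),.0065))
o=env.observe(); T=R.from_quat(o['tcp_rot']); oc,d=ray(cw,(cw['cx'],cw['cy']))
print(cw['fov_y'],'cam in tool',T.inv().apply(oc-o['ee_pos']),T.inv().apply(d), T.as_matrix())
E
```

```text
bare [0.60866617 0.00163823 0.10292395] [0.61008961 0.00294153 0.108     ] [0.60300149 0.00279192 0.108     ]
set [ 0.57761975 -0.19432398  0.11527651]
collar [0.4681317  0.02637551 0.0065    ] [0.46352713 0.02638742 0.0065    ]
69.86001055129546 cam in tool [ 0.06563555  0.00075506 -0.1428705 ] [-2.59406811e-01 -5.46447500e-04  9.65767988e-01] [[ 8.95686155e-01  4.44686293e-01 -6.42594819e-04]
 [ 4.44686719e-01 -8.95684547e-01  1.70724730e-03]
 [ 1.83627224e-04 -1.81491115e-03 -9.99998336e-01]]
```

Emit:
apply_moves --fingers '[8.5, 8.5, 8.5, 8.5, 8.5, 8.5, 8.5, 8.5, 8.5, 8.5, 8.5, 8.5]' --offset '[[3.57, -3.25, 0], [3.57, -3.25, 0], [3.57, -3.25, 0], [3.57, -3.25, 0], [3.57, -3.25, 0], [3.57, -3.25, 0], [3.57, -3.25, 0], [3.57, -3.25, 0], [3.57, -3.25, 0], [3.57, -3.25, 0], [3.57, -3.25, 0], [3.57, -3.25, 0]]' --turn '[[0, 0, 0], [0, 0, 0], [0, 0, 0], [0, 0, 0], [0, 0, 0], [0, 0, 0], [0, 0, 0], [0, 0, 0], [0, 0, 0], [0, 0, 0], [0, 0, 0], [0, 0, 0]]'

```text
time: 1.3
ee_pos: [0.466, 0.0268, 0.2311]
tcp_rot: [0.974, 0.228, -0.0, 0.0]
wrist_force: [0.5, -0.4, 0.1]
opening: 0.0848
grasp_force: 0.0
```

Emit:
apply_moves --fingers '[8.5, 8.5]' --offset '[[0, 0, 0], [0, 0, 0]]' --turn '[[0, 0, 0], [0, 0, 0]]'

```text
time: 1.5
ee_pos: [0.4657, 0.0256, 0.2308]
tcp_rot: [0.973, 0.23, -0.001, 0.0]
wrist_force: [-0.7, -0.1, -0.3]
opening: 0.0852
grasp_force: 0.0
```

```bash
python3 - <<'E'
from h import *
c,im=snap('wrist','w1.png')
import pickle; pickle.dump(c,open('w1.pkl','wb'))
o=env.observe(); print(o['time'],o['ee_pos'],o['tcp_rot'])
for P in [(.466,.026,.0065),(.606,.002,.108),(.578,-.194,.125)]: print(proj(c,P))
E
```

```text
1.55 [0.46545775 0.02464494 0.23085674] [ 9.73491357e-01  2.28722729e-01 -6.88390391e-04  1.30641758e-04]
[[316.58479589 171.38065895]]
[[413.26073341  61.58230316]]
[[579.40274158 192.5584069 ]]
```

View pics/w1.png

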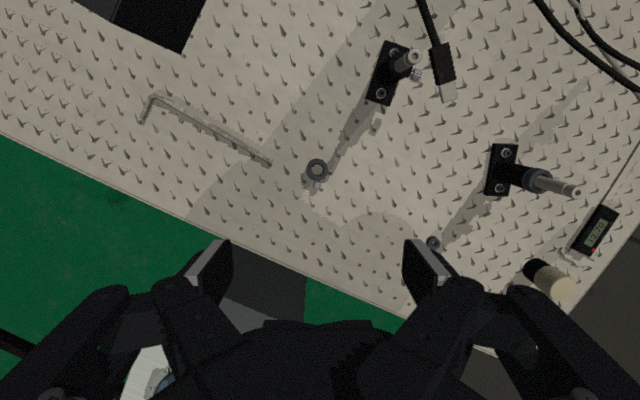

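Collar at about (317,170), bare post top at about (414,57), set post top at about (576,191). I'll enlarge these together.

```bash
python3 - <<'E'
from h import *
a=cv2.imread('pics/w1.png')
f=lambda x,y:cv2.resize(a[y:y+60,x:x+40],None,fx=6.6,fy=6.6,interpolation=cv2.INTER_CUBIC)
g=cv2.hconcat([f(297,145),f(394,35),f(550,165)]);print(g.shape)
cv2.imwrite('pics/w1c.png',g)
E
```

```text
(396, 792, 3)
```

View pics/w1c.png

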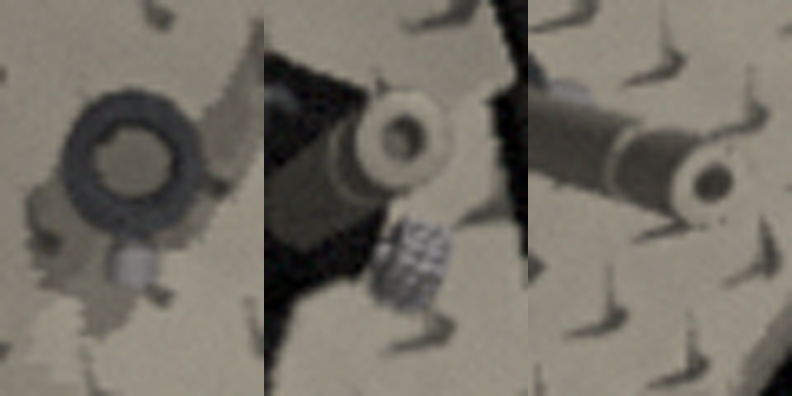

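```bash
python3 - <<'E'
from h import *
import pickle
w=pickle.load(open('w1.pkl','rb')); ct=env.calibration('top'); cs=env.calibration('scene')
k=-.42
b=(415.1+k,56.2+k); s=(577.9+k,192.6+k); c=(317.3+k,169.5+k)
print('collar',atz(w,c,.010)); B=atz(w,b,.108); print('bare',B)
print('set',[atz(w,s,z) for z in (.124,.131,.138)])
print(tri([(w,s),(ct,(374.2,206.2))]),tri([(w,s),(ct,(374.2,206.2)),(cs,(342.2,168))]))
print(tri([(w,b),(ct,(283,194.5))]))
o=env.observe();T=R.from_quat(o['tcp_rot'])
print(T.inv().apply(atz(w,c,.010)-o['ee_pos'])*100, T.as_euler('xyz',degrees=True),o['ee_pos'])
E
```

```text
collar [0.46940529 0.02726361 0.01      ]
bare [0.61062815 0.00329452 0.108     ]
set [array([ 0.57760712, -0.19296582,  0.124     ]), array([ 0.57612864, -0.18602802,  0.131     ]), array([ 0.57465017, -0.17909021,  0.138     ])]
[ 0.57743084 -0.19223748  0.12473424] [ 0.57699519 -0.19373893  0.11991684]
[0.61040242 0.00311532 0.10780386]
[ 0.50098598 -0.05733949 22.08499793] [-1.79996531e+02  8.02167343e-02  2.64437793e+01] [0.46545775 0.02464494 0.23085674]
```

Emit:
apply_moves --fingers '[6, 6, 6, 6]' --offset '[[0.4, 0, 4], [0, 0, 4], [0, 0, 3], [0, 0, 0]]' --turn '[[0, 0, 0], [0, 0, 0], [0, 0, 0], [0, 0, 0]]'

```text
time: 1.95
ee_pos: [0.4651, 0.0251, 0.1175]
tcp_rot: [0.974, 0.227, -0.004, -0.001]
wrist_force: [-0.6, 1.1, 0.3]
opening: 0.0602
grasp_force: 0.0
```

```bash
python3 - <<'E'
from h import *
for i in range(4):
    o=env.observe(); c,im=snap('wrist',f'w2_{i}.png');T=R.from_quat(o['tcp_rot'])
    p=proj(c,(.4695,.027,.0105))[0]
    x,y=map(int,p); g=cv2.cvtColor(im,cv2.COLOR_RGB2GRAY)
    w=g[y-45:y+46,x-45:x+46]; 
    cir=cv2.HoughCircles(cv2.GaussianBlur(w,(3,3),0),cv2.HOUGH_GRADIENT,1,30,param1=80,param2=15,minRadius=8,maxRadius=40)
    print(o['ee_pos'],p)
    if cir is None: continue
    for q in cir[0][:2]:
        P=atz(c,(q[0]+x-45,q[1]+y-45),.013); print(q[2],q[:2]+[x-45,y-45],P,T.inv().apply(P-o['ee_pos'])*100)
E
```

```text
[0.46506834 0.0250916  0.11745842] [317.23896855 188.83379498]
20.5 [314.5 193.5] [0.46513599 0.02756701 0.013     ] [ 0.19940565 -0.17385204 10.44542772]
[0.46699894 0.02515042 0.11985959] [316.16722285 190.44977492]
16.1 [315.5 191.5] [0.46893176 0.02737268 0.013     ] [ 0.32170621 -0.08815884 10.68481183]
[0.46891656 0.02526088 0.12159684] [315.13235057 192.23848547]
19.1 [313.5 195.5] [0.46667883 0.02724914 0.013     ] [-0.09888164 -0.27251959 10.85994005]
[0.47023164 0.02542311 0.12266104] [314.47572814 193.58388705]
20.8 [310.5 197.5] [0.46516185 0.02889948 0.013     ] [-0.3134201  -0.54661833 10.96523115]
```

View pics/w2_3.png

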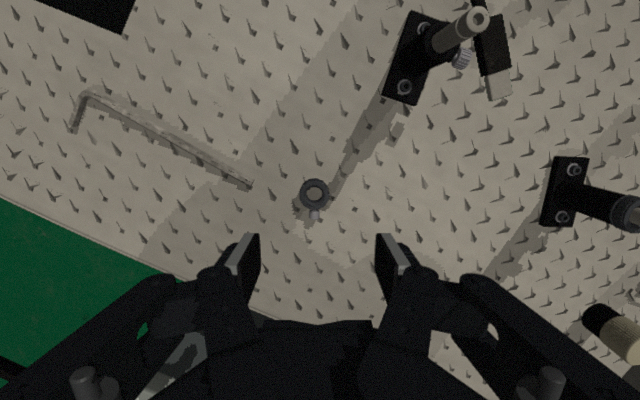

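The collar is at (314,193), which matches its estimated position. I'll descend.

Emit:
apply_moves --fingers '[5, 5, 5, 5, 5, 5, 5]' --offset '[[0, -0.15, 0], [0, 0, 4], [0, 0, 4], [0, 0, 2.7], [0, 0, 0], [0, 0, 0], [0, 0, 0]]' --turn '[[0, 0, 0], [0, 0, 0], [0, 0, 0], [0, 0, 0], [0, 0, 0], [0, 0, 0], [0, 0, 0]]'

```text
time: 2.85
ee_pos: [0.4711, 0.0277, 0.0164]
tcp_rot: [0.974, 0.228, 0.002, 0.001]
wrist_force: [0.4, 0.2, -0.2]
opening: 0.0497
grasp_force: 0.0
```

```bash
python3 - <<'E'
from h import *
o=env.observe(); print(o['ee_pos'],o['wrist_force'])
E
```

```text
[0.47110023 0.02772962 0.01637274] [ 0.36779524  0.18938763 -0.19644688]
```

Emit:
apply_moves --fingers '[5, 5, 5, 5]' --offset '[[-0.1, 0, 0.6], [0, 0, 0.5], [0, 0, 0], [0, 0, 0]]' --turn '[[0, 0, 0], [0, 0, 0], [0, 0, 0], [0, 0, 0]]'

```text
time: 3.25
ee_pos: [0.4678, 0.0274, 0.0033]
tcp_rot: [0.974, 0.228, -0.0, -0.0]
wrist_force: [0.3, -0.1, 0.4]
opening: 0.0501
grasp_force: 0.0
```

Emit:
apply_moves --fingers '[2, 2, 2, 2, 2, 2, 2, 2]' --offset '[[0, 0, 0.1], [0, 0, 0], [0, 0, 0], [0, 0, 0], [0, 0, 0], [0, 0, 0], [0, 0, 0], [0, 0, 0]]' --turn '[[0, 0, 0], [0, 0, 0], [0, 0, 0], [0, 0, 0], [0, 0, 0], [0, 0, 0], [0, 0, 0], [0, 0, 0]]' --squeeze 40

```text
time: 4.05
ee_pos: [0.4681, 0.0274, 0.0024]
tcp_rot: [0.974, 0.228, 0.0, 0.0]
wrist_force: [-0.5, -0.2, 5.0]
opening: 0.0253
grasp_force: 39.7
```

Emit:
apply_moves --fingers '[2, 2, 2, 2, 2, 2]' --offset '[[0, 0, -1], [0, 0, -3], [0, 0, -4], [0, 0, -4], [0, 0, 0], [0, 0, 0]]' --turn '[[0, 0, 0], [0, 0, 0], [0, 0, 0], [0, 0, 0], [0, 0, 0], [0, 0, 0]]'

```text
time: 4.65
ee_pos: [0.4691, 0.0273, 0.1235]
tcp_rot: [0.974, 0.228, 0.001, 0.001]
wrist_force: [-1.1, -0.5, -1.2]
opening: 0.0256
grasp_force: 39.4
```

```bash
python3 - <<'E'
from h import *
import pickle
o=env.observe(); c,im=snap('wrist','w3.png'); pickle.dump(c,open('w3.pkl','wb'))
T=R.from_quat(o['tcp_rot']); print(o['ee_pos'],o['tcp_rot'],o['opening'],o['grasp_force'],o['wrist_force'])
print(proj(c,o['ee_pos']+T.apply([[0,0,0],[0,0,-.0065],[0,0,-.013]])),proj(c,(.6105,.0032,.108)))
a=im[:,:,::-1]
p=proj(c,o['ee_pos'])[0].astype(int);x,y=p-[50,50];print(x,y)
g=cv2.resize(a[y:y+100,x:x+100],None,fx=4,fy=4,interpolation=cv2.INTER_CUBIC)
q=proj(c,(.6105,.0032,.108))[0].astype(int);x2,y2=max(0,q[0]-50),max(0,q[1]-50);print(x2,y2)
g2=cv2.resize(a[y2:y2+100,x2:x2+100],None,fx=4,fy=4,interpolation=cv2.INTER_CUBIC)
cv2.imwrite('pics/w3c.png',cv2.hconcat([g,g2]))
E
```

```text
[0.46910882 0.02733716 0.12347348] [9.73573227e-01 2.28369928e-01 1.44516604e-03 5.08831666e-04] 0.025562711913450054 39.44037053966895 [-1.07676543 -0.47681329 -1.23731555]
[[316.01704599 245.04675649]
 [315.96607927 250.32066918]
 [315.91070757 256.05313827]] [[481.54944774  20.09053322]]
266 195
431 0
```

View pics/w3c.png

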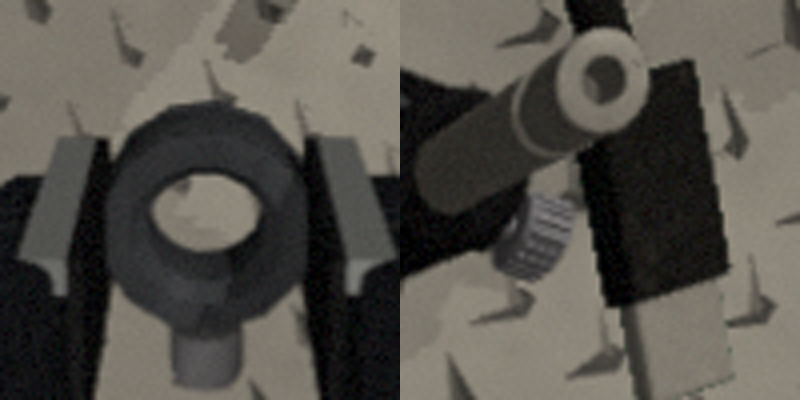

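```bash
python3 - <<'E'
from h import *
import pickle
c=pickle.load(open('w3.pkl','rb')); q=[0.97357,0.22837,0,0]
T=R.from_quat(q)
C=atz(c,(317.4,253.4),.1335); B=atz(c,(481.1,19.6),.108); print(C,B,T.inv().apply(B-C)*100, T.inv().apply(C-np.array([.4691,.0273,.1235]))*100)
E
```

```text
[0.46939292 0.02666602 0.1335    ] [0.61058314 0.00353283 0.108     ] [11.61764578  8.3503602   2.55      ] [-0.00195446  0.06981098 -1.        ]
```

Emit:
apply_moves --fingers '[2, 2, 2, 2, 2, 2, 2, 2, 2]' --offset '[[0, 0, -0.5], [2, 1.5, 0], [3, 2.1, 0], [3, 2.1, 0], [2.3, 1.7, 0], [1.3, 0.95, 0], [0, 0, 0], [0, 0, 0], [0, 0, 0]]' --turn '[[0, 0, 0], [0, 0, 0], [0, 0, 0], [0, 0, 0], [0, 0, 0], [0, 0, 0], [0, 0, 0], [0, 0, 0], [0, 0, 0]]'

```text
time: 5.6
ee_pos: [0.6073, 0.0045, 0.1265]
tcp_rot: [0.974, 0.228, -0.001, -0.0]
wrist_force: [0.4, -0.0, -0.4]
opening: 0.0253
grasp_force: 39.4
```

```bash
python3 - <<'E'
from h import *
import pickle
o=env.observe(); c,im=snap('wrist','w4.png'); pickle.dump(c,open('w4.pkl','wb'))
T=R.from_quat(o['tcp_rot']); print(o['ee_pos'],o['tcp_rot'],o['opening'],o['grasp_force'])
a=im[:,:,::-1]
x,y=267,185
g=cv2.resize(a[y:y+100,x:x+100],None,fx=5,fy=5,interpolation=cv2.INTER_CUBIC)
cv2.imwrite('pics/w4c.png',cv2.convertScaleAbs(g,alpha=1.5,beta=10))
print(proj(c,(.6106,.0035,.108)))
C,cs=snap('scene','s4.png')
E
```

```text
[0.60728931 0.00451166 0.12651427] [ 9.73554173e-01  2.28452290e-01 -1.28806338e-03 -4.05715718e-04] 0.025269212021013794 39.44396714447066
[[320.07983258 228.23040362]]
```

View pics/w4c.png

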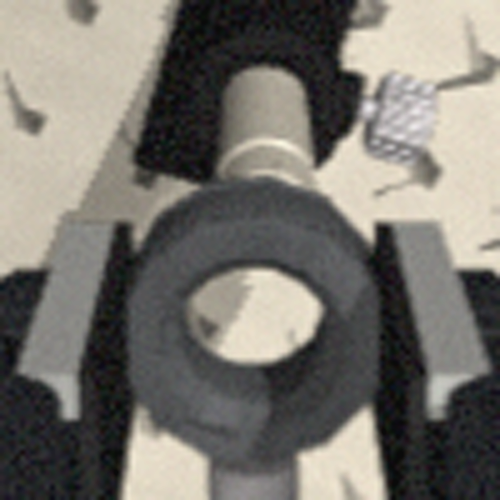

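```bash
python3 - <<'E'
from h import *
import pickle
c=pickle.load(open('w4.pkl','rb')); T=R.from_quat([0.97357,0.22837,0,0])
C=atz(c,(317.6,253.3),.137); print(C,T.inv().apply(np.array([.6106,.0035,.108])-C)*100)
for i in range(4):
    c=env.calibration('wrist'); o=env.observe(); env.camera('wrist'); print(o['ee_pos'],np.round(o['tcp_rot'],4),np.round(o['joint_velocities'],3),proj(c,(.6106,.0035,.108))[0])
E
```

```text
[0.60798948 0.00386901 0.137     ] [0.21741382 0.14913477 2.9       ]
[0.60777647 0.00451908 0.1271205 ] [ 9.735e-01  2.285e-01 -6.000e-04 -2.000e-04] [-0.    -0.003  0.007 -0.002 -0.001 -0.001] [319.68704945 228.4899447 ]
[0.60807366 0.00445466 0.1273372 ] [ 9.736e-01  2.285e-01 -3.000e-04 -1.000e-04] [-0.    -0.     0.009 -0.003 -0.001 -0.001] [319.41861933 228.72883389]
[0.60829408 0.00441876 0.12747687] [ 9.736e-01  2.285e-01 -1.000e-04 -0.000e+00] [-0.001  0.001  0.008 -0.    -0.    -0.003] [319.16185316 228.9740721 ]
[0.60849122 0.00436717 0.12750594] [ 9.736e-01  2.284e-01 -1.000e-04  0.000e+00] [-0.001  0.004  0.007  0.001  0.001 -0.001] [318.93575246 229.20139104]
```

Emit:
apply_moves --fingers '[2, 2, 2, 2, 2, 2]' --offset '[[0, 0, 0], [0, 0, 0], [0, 0, 0], [0, 0, 0], [0, 0, 0], [0, 0, 0]]' --turn '[[0, 0, 0], [0, 0, 0], [0, 0, 0], [0, 0, 0], [0, 0, 0], [0, 0, 0]]'

```text
time: 6.5
ee_pos: [0.609, 0.0042, 0.1272]
tcp_rot: [0.974, 0.228, -0.0, 0.0]
wrist_force: [-0.0, 0.6, -1.4]
opening: 0.0253
grasp_force: 39.4
```

```bash
python3 - <<'E'
from h import *
import pickle
o=env.observe(); c,im=snap('wrist','w5.png'); pickle.dump(c,open('w5.pkl','wb'))
T=R.from_quat(o['tcp_rot']); print(o['ee_pos'],o['tcp_rot'])
for z in (.136,.138):
  C=atz(c,(317.6,253.3),z); print(C,T.inv().apply(np.array([.6106,.0035,.108])-C)*100)
# post silhouette columns above the collar, and collar hole centroid
g=cv2.GaussianBlur(cv2.cvtColor(im,cv2.COLOR_RGB2GRAY),(3,3),0)
for r in (200,205,210,214): print(r,g[r,300:342].tolist())
m=(g[225:270,295:345]>110).astype(np.uint8); n,l,s,ce=cv2.connectedComponentsWithStats(m); print([(s[i].tolist(),ce[i]+[295,225]) for i in range(1,n) if s[i][4]>40])
E
```

```text
[0.60903827 0.0042324  0.12724992] [ 9.73572662e-01  2.28377473e-01 -4.29576792e-05  2.02173691e-05]
[0.60892243 0.00316703 0.136     ] [0.16532442 0.04472017 2.79998554]
[0.60980611 0.00360772 0.138     ] [0.06659653 0.04489217 2.99999471]
200 [8, 8, 9, 10, 11, 14, 15, 15, 16, 13, 11, 13, 18, 27, 37, 48, 59, 71, 81, 85, 84, 73, 47, 25, 16, 13, 13, 13, 15, 18, 17, 14, 15, 32, 63, 94, 113, 125, 134, 140, 141, 141]
205 [8, 8, 8, 10, 13, 15, 15, 15, 16, 22, 37, 53, 66, 74, 81, 87, 92, 97, 99, 101, 103, 104, 103, 102, 100, 91, 65, 31, 12, 11, 14, 17, 17, 17, 19, 21, 27, 53, 89, 102, 81, 69]
210 [9, 9, 9, 12, 14, 14, 16, 17, 19, 30, 46, 59, 68, 76, 83, 88, 93, 97, 99, 101, 102, 104, 104, 104, 102, 96, 75, 42, 17, 14, 18, 18, 19, 17, 16, 29, 59, 86, 92, 84, 86, 104]
214 [9, 11, 11, 11, 11, 12, 13, 12, 17, 33, 51, 63, 73, 80, 89, 102, 112, 118, 121, 123, 122, 120, 116, 109, 103, 99, 88, 62, 29, 15, 15, 18, 33, 65, 102, 127, 133, 114, 83, 72, 84, 97]
[([39, 0, 11, 7, 45], array([339.66666667, 226.86666667])), ([15, 15, 21, 17, 249], array([319.98795181, 248.31726908]))]
```

Emit:
apply_moves --fingers '[2, 2, 2, 2, 2, 2, 2, 2, 2]' --offset '[[0.12, 0.05, 0.5], [0, 0, 0.5], [0, 0, 0.3], [0, 0, 0], [0, 0, 0.3], [0, 0, 0.2], [0, 0, 0.2], [0, 0, 0.2], [0, 0, 0]]' --turn '[[0, 0, 0], [0, 0, 0], [0, 0, 0], [0, 0, 0], [0, 0, 0], [0, 0, 0], [0, 0, 0], [0, 0, 0], [0, 0, 0]]'

```text
time: 7.45
ee_pos: [0.6101, 0.0043, 0.1049]
tcp_rot: [0.974, 0.228, -0.0, -0.0]
wrist_force: [0.2, 0.2, -2.3]
opening: 0.0254
grasp_force: 39.4
```

Emit:
apply_moves --fingers '[2, 2, 2, 2, 2, 2]' --offset '[[0, 0, 0.4], [0, 0, 0.4], [0, 0, 0.4], [0, 0, 0], [0, 0, 0], [0, 0, 0]]' --turn '[[0, 0, 0], [0, 0, 0], [0, 0, 0], [0, 0, 0], [0, 0, 0], [0, 0, 0]]'

```text
time: 8.05
ee_pos: [0.6105, 0.0043, 0.0934]
tcp_rot: [0.974, 0.228, 0.0, 0.0]
wrist_force: [0.5, -0.4, -1.1]
opening: 0.0253
grasp_force: 39.4
```

```bash
python3 - <<'E'
from h import *
o=env.observe(); print(o['ee_pos'],o['wrist_force'],o['moment'],o['tcp_rot'])
c,im=snap('wrist','w6.png'); snap('scene','s6.png')
a=im[:,:,::-1]; g=cv2.resize(a[185:285,257:377],None,fx=4,fy=4,interpolation=cv2.INTER_CUBIC); cv2.imwrite('pics/w6c.png',g)
E
```

```text
[0.61047506 0.00426692 0.09342122] [ 0.49013774 -0.35465417 -1.07119743] [-0.01952051  0.01044382  0.03686237] [9.73579641e-01 2.28347674e-01 1.19462015e-04 9.38652528e-05]
```

Emit:
apply_moves --fingers '[2, 2, 2, 2, 2, 2, 2, 2]' --offset '[[0, 0, 0.5], [0, 0, 0.5], [0, 0, 0.5], [0, 0, 0.4], [0, 0, 0.2], [0, 0, 0], [0, 0, 0], [0, 0, 0]]' --turn '[[0, 0, 0], [0, 0, 0], [0, 0, 0], [0, 0, 0], [0, 0, 0], [0, 0, 0], [0, 0, 0], [0, 0, 0]]'

```text
time: 8.95
ee_pos: [0.6106, 0.0043, 0.0725]
tcp_rot: [0.974, 0.228, 0.0, 0.0]
wrist_force: [-0.1, -0.6, 0.9]
opening: 0.0256
grasp_force: 39.4
```

Emit:
apply_moves --fingers '[2, 2, 2, 2, 2]' --offset '[[0, 0, 0.2], [0, 0, 0.1], [0, 0, 0], [0, 0, 0], [0, 0, 0]]' --turn '[[0, 0, 0], [0, 0, 0], [0, 0, 0], [0, 0, 0], [0, 0, 0]]'

```text
time: 9.45
ee_pos: [0.6103, 0.0043, 0.0693]
tcp_rot: [0.974, 0.228, 0.0, 0.0]
wrist_force: [0.8, -0.6, -0.7]
opening: 0.0253
grasp_force: 39.4
```

Emit:
apply_moves --fingers '[2, 2, 2, 2, 2]' --offset '[[0, 0, 0.15], [0, 0, 0.1], [0, 0, 0], [0, 0, 0], [0, 0, 0]]' --turn '[[0, 0, 0], [0, 0, 0], [0, 0, 0], [0, 0, 0], [0, 0, 0]]'

```text
time: 9.95
ee_pos: [0.6106, 0.0043, 0.0674]
tcp_rot: [0.974, 0.228, 0.0, 0.0]
wrist_force: [-2.0, -1.4, 5.5]
opening: 0.0256
grasp_force: 40.0
```

Emit:
apply_moves --fingers '[3.5, 4.5, 5, 5, 5, 5, 5, 5, 5]' --offset '[[0, 0, 0], [0, 0, 0], [0, 0, 0], [0, 0, 0], [0, 0, -0.5], [0, 0, -1], [0, 0, 0], [0, 0, 0], [0, 0, 0]]' --turn '[[0, 0, 0], [0, 0, 0], [0, 0, 0], [0, 0, 0], [0, 0, 0], [0, 0, 0], [0, 0, 0], [0, 0, 0], [0, 0, 0]]'

```text
time: 10.85
ee_pos: [0.6104, 0.0043, 0.0819]
tcp_rot: [0.974, 0.228, 0.0, 0.0]
wrist_force: [0.1, 0.3, 0.2]
opening: 0.0501
grasp_force: 0.0
```

```bash
python3 - <<'E'
from h import *
import pickle
o=env.observe(); c,im=snap('wrist','w7.png'); pickle.dump(c,open('w7.pkl','wb'))
T=R.from_quat(o['tcp_rot']); print(o['ee_pos'],o['tcp_rot'],o['opening'],o['wrist_force'])
print(proj(c,[(.6106,.0035,.108),(.6106,.0035,.078),(.6106,.0035,.065)]))
g=cv2.resize(im[:,:,::-1][170:320,240:400],None,fx=5,fy=4,interpolation=cv2.INTER_CUBIC)
cv2.imwrite('pics/w7c.png',cv2.resize(im[:,:,::-1][150:300,220:420],None,fx=4,fy=4,interpolation=cv2.INTER_CUBIC))
E
```

```text
[0.61039156 0.00430267 0.08187209] [9.73572896e-01 2.28376441e-01 9.07399938e-05 9.13610439e-05] 0.05005414297472098 [0.10536124 0.27938675 0.19541307]
[[317.5169086  269.61295031]
 [317.45332932 242.38459726]
 [317.4323467  233.41412621]]
```

View pics/w7c.png

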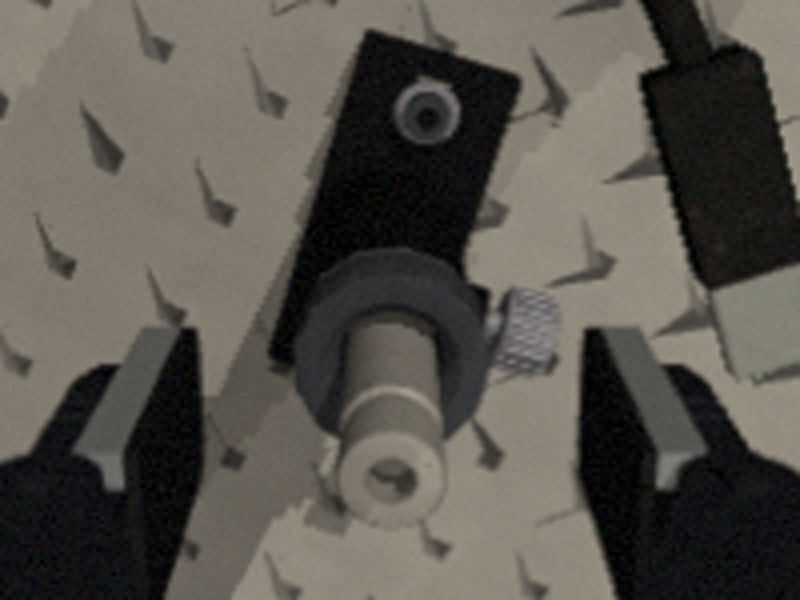

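The collar lies flat round the post on the rim, with the post top at (317,269) centred between the pads. Before gripping, I'll measure both post tops with matching pairs of wrist views.

Emit:
apply_moves --fingers '[5, 5, 5, 5, 5, 5, 5, 5, 5, 5, 5, 5]' --offset '[[0, 0, -2], [0, 0, -3], [0, 0, -3], [-2.5, -3.5, 0], [-2.5, -3.5, 0], [0, 0, 0], [0, 0, 0], [0, 0, 0], [0, 0, 0], [0, 0, 0], [0, 0, 0], [0, 0, 0]]' --turn '[[0, 0, 0], [0, 0, 0], [0, 0, 0], [0, 0, 0], [0, 0, 0], [0, 0, 0], [0, 0, 0], [0, 0, 0], [0, 0, 0], [0, 0, 0], [0, 0, 0], [0, 0, 0]]'

```text
time: 12.1
ee_pos: [0.5348, 0.0446, 0.1617]
tcp_rot: [0.974, 0.228, 0.0, 0.0]
wrist_force: [-0.7, 0.3, 0.2]
opening: 0.0502
grasp_force: 0.0
```

```bash
cat > v.py <<'E'
import sys,pickle
from h import *
n=sys.argv[1]; o=env.observe(); c,im=snap('wrist',f'v{n}.png'); pickle.dump((c,im,o['ee_pos']),open(f'v{n}.pkl','wb'))
print(o['time'],o['ee_pos'],np.abs(o['joint_velocities']).max(),proj(c,[(.6106,.0035,.108),(.577,-.192,.125)]).round(0))
E
python3 v.py 1
```

```text
12.1 [0.53480903 0.04457123 0.16170069] 0.0070231769407969 [[419. 144.]
 [612. 301.]]
```

Emit:
apply_moves --fingers '[5, 5, 5, 5, 5, 5, 5, 5, 5, 5, 5, 5]' --offset '[[0, 3.5, 0], [0, 3.5, 0], [0, 3.5, 0], [0, 3.5, 0], [0, 0, 0], [0, 0, 0], [0, 0, 0], [0, 0, 0], [0, 0, 0], [0, 0, 0], [0, 0, 0], [0, 0, 0]]' --turn '[[0, 0, 0], [0, 0, 0], [0, 0, 0], [0, 0, 0], [0, 0, 0], [0, 0, 0], [0, 0, 0], [0, 0, 0], [0, 0, 0], [0, 0, 0], [0, 0, 0], [0, 0, 0]]'

```text
time: 13.35
ee_pos: [0.5966, -0.0804, 0.1619]
tcp_rot: [0.974, 0.229, 0.0, 0.0]
wrist_force: [0.1, 1.2, 0.2]
opening: 0.0497
grasp_force: 0.0
```

```bash
python3 v.py 2
```

```text
13.35 [ 0.59663872 -0.08040203  0.16185714] 0.00316317594566542 [[215. 144.]
 [440. 307.]]
```

Emit:
apply_moves --fingers '[5, 5, 5, 5, 5, 5, 5, 5, 5, 5, 5, 5]' --offset '[[-4, 0.7, 0], [-4, 0.7, 0], [-3.7, 0.7, 0], [0, 0, 0], [0, 0, 0], [0, 0, 0], [0, 0, 0], [0, 0, 0], [0, 0, 0], [0, 0, 0], [0, 0, 0], [0, 0, 0]]' --turn '[[0, 0, 0], [0, 0, 0], [0, 0, 0], [0, 0, 0], [0, 0, 0], [0, 0, 0], [0, 0, 0], [0, 0, 0], [0, 0, 0], [0, 0, 0], [0, 0, 0], [0, 0, 0]]'

```text
time: 14.6
ee_pos: [0.5013, -0.1514, 0.1618]
tcp_rot: [0.974, 0.228, -0.0, 0.0]
wrist_force: [0.0, -0.1, -0.1]
opening: 0.0501
grasp_force: 0.0
```

```bash
python3 v.py 3
```

```text
14.6 [ 0.501255   -0.15142961  0.16178535] 0.0026219547041982224 [[167. -49.]
 [428. 146.]]
```

Emit:
apply_moves --fingers '[5, 5, 5, 5, 5, 5, 5, 5, 5, 5, 5, 5]' --offset '[[0, 3.5, 0], [0, 3.5, 0], [0, 3.5, 0], [0, 3.5, 0], [0, 0, 0], [0, 0, 0], [0, 0, 0], [0, 0, 0], [0, 0, 0], [0, 0, 0], [0, 0, 0], [0, 0, 0]]' --turn '[[0, 0, 0], [0, 0, 0], [0, 0, 0], [0, 0, 0], [0, 0, 0], [0, 0, 0], [0, 0, 0], [0, 0, 0], [0, 0, 0], [0, 0, 0], [0, 0, 0], [0, 0, 0]]'

```text
time: 15.85
ee_pos: [0.5635, -0.2767, 0.1619]
tcp_rot: [0.974, 0.228, 0.0, 0.0]
wrist_force: [-0.5, -0.8, 0.2]
opening: 0.0497
grasp_force: 0.0
```

```bash
python3 v.py 4; cat > fit.py <<'E'
from h import *
import pickle
from scipy.optimize import minimize
from scipy.ndimage import map_coordinates
V=[pickle.load(open(f'v{i}.pkl','rb')) for i in (1,2,3,4)]
th=np.linspace(0,2*np.pi,72,endpoint=False)
def score(P,vs,r=.00635):
    s=0
    for c,im in vs:
        vals=[]
        for rr in (r-.0007,r+.0007):
            Q=P+rr*np.c_[np.cos(th),np.sin(th),0*th]; q=proj(c,Q)
            vals.append(map_coordinates(im,[q[:,1],q[:,0]],order=1,mode='nearest'))
        s+=np.mean(np.clip(np.abs(vals[0]-vals[1]),0,25))
    return -s
def fit(P0,vs,n):
    best=None
    for dx in np.linspace(-.004,.004,5):
        for dy in np.linspace(-.004,.004,5):
            for dz in np.linspace(-n,n,9):
                P=P0+[dx,dy,dz]; f=score(P,vs)
                if best is None or f<best[0]: best=(f,P)
    r=minimize(score,best[1],args=(vs,),method='Nelder-Mead',options=dict(initial_simplex=best[1]+np.vstack([np.zeros(3),np.eye(3)*.001]),xatol=1e-5))
    return r.x,r.fun
g=[(c,cv2.GaussianBlur(cv2.cvtColor(im,cv2.COLOR_RGB2GRAY),(3,3),0).astype(float)) for c,im,_ in V]
B0=np.array([.6106,.0035,.108]); S0=np.array([.577,-.191,.127])
print('bare',fit(B0,g[:2],.006)); print('set',fit(S0,g[2:],.012))
E
python3 fit.py
```

```text
15.85 [ 0.56345738 -0.2766909   0.16193522] 0.004042178595359537 [[-30. -27.]
 [205. 147.]]
bare (array([0.61209891, 0.00171535, 0.10250206]), np.float64(-36.77497760485072))
set (array([ 0.5758011 , -0.19228977,  0.11463086]), np.float64(-35.20661674310571))
```

```bash
cat > fit2.py <<'E'
from fit import *
def ringm(c,im,P,r):
    q=proj(c,P+r*np.c_[np.cos(th),np.sin(th),0*th]); return map_coordinates(im,[q[:,1],q[:,0]],order=1,mode='nearest')
def mk(rh):
    def sc(P,vs):
        s=0
        for c,im in vs:
            a=ringm(c,im,P,.0054);o=ringm(c,im,P,.0072);h=ringm(c,im,P,rh-.0007);b=ringm(c,im,P,rh+.0007)
            s+=np.mean(np.clip(np.abs(a-o),0,30))+np.mean(np.clip(b-h,-30,30))+.3*np.mean(np.clip(a,0,160))-.5*np.std(a)
        return -s
    return sc
import fit as F
for rh in (.0025,.003,.0035):
    F.score=mk(rh)
    b,fb=F.fit(B0,g[:2],.006); s,fs=F.fit(S0,g[2:],.012)
    print(rh,b,fb,s,fs,'rise',s[2]-b[2])
print(mk(.003)(B0,g[:2]))
print([proj(c,b) for c,_ in g[:2]],[proj(c,s) for c,_ in g[2:]])
E
python3 fit2.py | tail -n +3
```

```text
0.0025 [0.61099697 0.00348085 0.10834234] -156.42843095820717 [ 0.57731008 -0.19154534  0.12621063] -164.00025058690716 rise 0.017868283019813802
0.003 [0.61106791 0.00350402 0.10883303] -157.66367951158568 [ 0.57775405 -0.19154742  0.12614734] -165.91972142623774 rise 0.01731430934919949
0.0035 [0.61087588 0.00352087 0.10866116] -150.9292049250501 [ 0.57751493 -0.19156537  0.12607308] -161.3761603530746 rise 0.017411922036957614
-153.02939179893917
[array([[419.82368553, 144.0220727 ]]), array([[215.0270292 , 143.99380469]])] [array([[428.43248941, 145.45970379]]), array([[203.60893726, 145.74119471]])]
```

Emit:
apply_moves --fingers '[5, 5, 5, 5, 5, 5, 5, 5, 5, 5, 5, 5]' --offset '[[2.4, -3.3, 0], [2.4, -3.3, 0], [2.4, -3.3, 0], [2.4, -3.3, 0], [2.4, -3.3, 0], [2.4, -3.3, 0], [2.3, -3.3, 0], [0, 0, 0], [0, 0, 0], [0, 0, 0], [0, 0, 0], [0, 0, 0]]' --turn '[[0, 0, 0], [0, 0, 0], [0, 0, 0], [0, 0, 0], [0, 0, 0], [0, 0, 0], [0, 0, 0], [0, 0, 0], [0, 0, 0], [0, 0, 0], [0, 0, 0], [0, 0, 0]]'

```text
time: 17.1
ee_pos: [0.6103, 0.0031, 0.1618]
tcp_rot: [0.974, 0.227, -0.0, 0.0]
wrist_force: [-0.6, 0.0, -0.2]
opening: 0.0502
grasp_force: 0.0
```

```bash
cat > fit3.py <<'E'
from fit2 import *
for k in (1,5):
    gg=[(c,cv2.GaussianBlur(cv2.cvtColor(im,cv2.COLOR_RGB2GRAY),(k,k),0).astype(float)) for c,im,_ in V]
    F.score=mk(.0028); b,_=F.fit(b,gg[:2],.003); s,_=F.fit(s,gg[2:],.003); print(k,b,s,s[2]-b[2])
E
python3 fit3.py | tail -2; python3 -c "
from h import *
print(env.observe()['ee_pos'])"
```

```text
1 [0.61095724 0.00353569 0.10788099] [ 0.57737029 -0.19160325  0.12615546] 0.018274461850938756
5 [0.61109058 0.00346672 0.10903268] [ 0.57769117 -0.19156425  0.12641138] 0.017378705973398537
[0.61028282 0.0030694  0.16180099]
```

Emit:
apply_moves --fingers '[5, 5, 5, 5, 5, 5, 5, 5, 5]' --offset '[[0, 0, 0], [0, 0, 2], [0, 0, 2.5], [0, 0, 2.5], [0, 0, 1], [0, 0, 0], [0, 0, 0], [0, 0, 0], [0, 0, 0]]' --turn '[[0, 0, 0], [0, 0, 0], [0, 0, 0], [0, 0, 0], [0, 0, 0], [0, 0, 0], [0, 0, 0], [0, 0, 0], [0, 0, 0]]'

```text
time: 18.0
ee_pos: [0.6115, 0.0042, 0.0832]
tcp_rot: [0.974, 0.228, 0.001, 0.0]
wrist_force: [-0.1, 0.6, -0.1]
opening: 0.0499
grasp_force: 0.0
```

```bash
python3 - <<'E'
from h import *
o=env.observe(); print(o['ee_pos'],o['tcp_rot'])
T=R.from_quat(o['tcp_rot']); print(T.inv().apply(np.array([.6104,.0043,.0819])-o['ee_pos'])*1000,T.inv().apply(np.array([.6107,.0035,.0819])-o['ee_pos'])*1000)
E
```

```text
[0.61148632 0.00416681 0.08323047] [9.73582955e-01 2.28329793e-01 1.23781981e-03 4.49824471e-04]
[-0.91676176 -0.60419296  1.32758662] [-1.00372106  0.24576999  1.32861981]
```

Centred well enough. I'll let it settle, then close gently.

Emit:
apply_moves --fingers '[3, 3, 2, 1.6, 1.4, 1, 0.8, 0.8, 0.8, 0.8, 0.8, 0.8]' --offset '[[0, 0, 0], [0, 0, 0], [0, 0, 0], [0, 0, 0], [0, 0, 0], [0, 0, 0], [0, 0, 0], [0, 0, 0], [0, 0, 0], [0, 0, 0], [0, 0, 0], [0, 0, 0]]' --turn '[[0, 0, 0], [0, 0, 0], [0, 0, 0], [0, 0, 0], [0, 0, 0], [0, 0, 0], [0, 0, 0], [0, 0, 0], [0, 0, 0], [0, 0, 0], [0, 0, 0], [0, 0, 0]]' --squeeze 40

```text
time: 19.2
ee_pos: [0.6104, 0.0043, 0.0819]
tcp_rot: [0.974, 0.228, 0.0, 0.0]
wrist_force: [0.4, -0.2, 1.2]
opening: 0.011
grasp_force: 38.9
```

```bash
python3 - <<'E'
from h import *
o=env.observe(); T=R.from_quat(o['tcp_rot']); print(o['ee_pos'],o['tcp_rot'],'F tool',T.inv().apply(o['wrist_force']),'M tool',T.inv().apply(o['moment']))
E
```

```text
[0.61043634 0.0042605  0.08187843] [9.73579570e-01 2.28347985e-01 9.04929828e-05 9.90092900e-05] F tool [ 0.26250175  0.36150897 -1.20486502] M tool [ 0.01258744  0.00751117 -0.04872395]
```

Emit:
apply_moves --fingers '[0.8, 0.8, 0.8, 0.8, 0.8, 0.8, 0.8, 0.8, 0.8, 0.8]' --offset '[[0, 0, -0.2], [0, 0, -0.2], [0, 0, -0.2], [0, 0, -0.2], [0, 0, -0.2], [0, 0, 0], [0, 0, 0], [0, 0, 0], [0, 0, 0], [0, 0, 0]]' --turn '[[0, 0, 0], [0, 0, 0], [0, 0, 0], [0, 0, 0], [0, 0, 0], [0, 0, 0], [0, 0, 0], [0, 0, 0], [0, 0, 0], [0, 0, 0]]'

```text
time: 20.2
ee_pos: [0.6103, 0.0043, 0.0917]
tcp_rot: [0.974, 0.228, -0.0, 0.0]
wrist_force: [-0.3, -0.3, -1.1]
opening: 0.0111
grasp_force: 38.9
```

Emit:
apply_moves --fingers '[0.8, 0.8, 0.8, 0.8, 0.8, 0.8, 0.8, 0.8, 0.8, 0.8]' --offset '[[0, 0, -0.2], [0, 0, -0.2], [0, 0, -0.2], [0, 0, -0.16], [0, 0, 0], [0, 0, 0], [0, 0, 0], [0, 0, 0], [0, 0, 0], [0, 0, 0]]' --turn '[[0, 0, 0], [0, 0, 0], [0, 0, 0], [0, 0, 0], [0, 0, 0], [0, 0, 0], [0, 0, 0], [0, 0, 0], [0, 0, 0], [0, 0, 0]]'

```text
time: 21.2
ee_pos: [0.6103, 0.0043, 0.0993]
tcp_rot: [0.974, 0.228, -0.0, 0.0]
wrist_force: [-0.3, 0.3, -0.6]
opening: 0.011
grasp_force: 38.9
```

```bash
cat > chk.py <<'E'
from fit2 import *
o=env.observe(); print('EE',o['ee_pos'],o['wrist_force'],o['grasp_force'],o['opening'])
c,im=snap('wrist','w8.png'); c6=pickle.load(open('w7.pkl','rb')); i6=cv2.imread('pics/w7.png')[:,:,::-1]
gr=lambda i:cv2.GaussianBlur(cv2.cvtColor(np.ascontiguousarray(i),cv2.COLOR_RGB2GRAY),(3,3),0).astype(float)
sc=mk(.0028)
for nm,cc,ii,z0 in (('w7',c6,i6,.108),('w8',c,im,.1256)):
    r=[(sc(np.array([.6109,.0035,z]),[(cc,gr(ii))]),z) for z in np.arange(z0-.004,z0+.004,.0002)]; print(nm,min(r))
ct=env.calibration('top'); cs=env.calibration('scene')
E
python3 chk.py | tail -3
```

```text
EE [0.61030306 0.00429025 0.09932089] [-0.33225504  0.25710122 -0.61575448] 38.920462131500244 0.011022260320464933
w7 (np.float64(-78.47853796911112), np.float64(0.10880000000000013))
w8 (np.float64(-77.06596617247249), np.float64(0.12640000000000012))
```

Emit:
apply_moves --fingers '[0.8, 0.8, 0.8, 0.8, 0.8, 0.8]' --offset '[[0, 0, -0.02], [0, 0, 0], [0, 0, 0], [0, 0, 0], [0, 0, 0], [0, 0, 0]]' --turn '[[0, 0, 0], [0, 0, 0], [0, 0, 0], [0, 0, 0], [0, 0, 0], [0, 0, 0]]'

```text
time: 21.85
ee_pos: [0.6103, 0.0043, 0.0996]
tcp_rot: [0.974, 0.228, 0.0, 0.0]
wrist_force: [0.4, -0.5, -0.9]
opening: 0.0113
grasp_force: 38.9
```

```bash
cat >> chk.py <<'E'
a=np.radians(26.4)+np.radians(np.linspace(-60,60,41))  # far side of ring seen by the camera
for nm,cc,ii in (('w7',c6,gr(i6)),('w8',c,gr(im))):
    res=[]
    for z in np.arange(.070,.1,.001):
        f=lambda r:(lambda q:map_coordinates(ii,[q[:,1],q[:,0]],order=1))(proj(cc,np.array([.6109,.0035,z])+r*np.c_[np.cos(a),np.sin(a),0*a]))
        res.append((round(float(np.mean(f(.0132)-f(.0148))),1),round(z,3)))
    print(nm,sorted(res)[:3],sorted(res)[-3:])
E
python3 chk.py | tail -5
```

```text
EE [0.61034788 0.00430897 0.0995962 ] [ 0.40659361 -0.52252164 -0.87012946] 38.92035484313965 0.011301926584534492
w7 (np.float64(-78.47853796911112), np.float64(0.10880000000000013))
w8 (np.float64(-77.52399453206733), np.float64(0.12660000000000013))
w7 [(-6.3, np.float64(0.089)), (-5.3, np.float64(0.09)), (-5.1, np.float64(0.088))] [(11.6, np.float64(0.078)), (12.3, np.float64(0.076)), (12.4, np.float64(0.077))]
w8 [(-5.9, np.float64(0.09)), (-5.4, np.float64(0.091)), (-5.0, np.float64(0.089))] [(13.1, np.float64(0.077)), (13.5, np.float64(0.099)), (13.8, np.float64(0.098))]
```

```bash
python3 -c "
from plant import env
print(env.sign_off())"
```

```text
the job is handed in; nothing more can be done
None
```

The collar is on the holder's rim, and the arm still grips the post, drawn straight up 17.7 mm. From the camera images the set post stood 17.3–18.3 mm higher than the bare one, so the tops should be level to about half a millimetre; the job is handed in.

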